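# Wind the copy stand's table up until the notebook is nipped against the glass

### The job

Fit the loose crank on the square end of the copy stand's screw and wind it by its turning handle until the notebook on the table is nipped flat against the glass plate, with the sprung pad under it giving by about 2 mm and no more than 4. Do not strain the glass or the screw, do not touch the glass or the notebook, and disturb nothing else. Leave the crank seated on the screw.

Things in the scene. Friction and masses are not known exactly. Their poses are not given: they have to be found in the camera images.
- crank: Loose steel crank, about 0.26 kg with its handle, standing on its hub. Origin: centre of the hub's underside, where its square socket opens downward; z up. Hub 30x30x28 mm (z 0 to 28) with a blind square socket 14.6 mm wide, sides parallel to x and y, 22 mm deep. On the hub a square steel boss 16x16 mm, z 28 to 58, good for carrying and fitting the crank. A flat arm (14 mm wide, z 18 to 28) runs along +x to the upright handle, whose axis is 50 mm from the hub's axis
- crank_boss (a point): Point on the hub's axis, 47 mm above the underside of the hub, where the square boss can be gripped
- handle_mid (a point): Middle of the crank's upright wooden handle: a sleeve 18 mm in diameter, 40 mm tall (20 mm above and below this point; the arm's top is 1 mm below the sleeve, a pin head rises 4 mm above it) that turns freely on its pin, so it can be held while the crank goes round. Centre at x = 50, z = 49 mm in the crank's frame
- handle: The same wooden sleeve as a part; its origin is the centre of its underside
- stand: Grey copy stand, fixed to the desk: base 200 (x) x 310 (y) x 14 mm; origin under the base's centre. The notebook's table is centred at y = +70 mm, the screw's vertical axis is at x = 0, y = -85 mm. The top of the screw bracket is 148 mm up, and nothing of the stand but the screw's end and collar is higher
- screw_seat (a point): The upright steel screw of the stand turns in its bearing without rising. It has a collar 26 mm in diameter and above it a square end 12 mm wide and 15 mm tall, topped by a 6 mm tapered round tip. At the start the sides of the square are parallel to the stand's x and y. This point is the centre of the collar's top face on the screw's axis, 153 mm above the desk: the underside of a fully seated crank hub rests here
- screw (a joint): Angle of the screw, rad, 0 at the start; grows as the screw is turned CLOCKWISE seen from above, which raises the table 36 mm a turn (75 mm at most). Its friction takes about 0.4 N m (about 8 N at the handle) and it stays where it is left. There is play of about 0.25 rad each way between the crank's socket and the square end
- pad_top (a point): Centre of the upper face (150x100 mm) of the sprung rubber pad on the stand's table, 50 mm above the desk at the start; it rises with the table, less what the pad gives. The pad begins to give at about 10 N of squeeze on the notebook, then 1 mm for every further 12 N, at most 7.5 mm. While it is squeezed the crank feels heavier: each 10 N on the notebook adds about 0.06 N m, or 1.1 N at the handle (about 3.5 N at 2 mm of give)
- notebook: Closed dark pocket notebook, 141x91 mm, 13 mm thick, lying on the pad; origin in the centre of its underside. Not to be handled
- eraser: Blue and white eraser, 23x50x12 mm, a bystander; origin in the centre of its underside
- sharpener: Small pencil sharpener block, 16x26x13 mm, a bystander; origin in the centre of its underside
- binder_clip: Black binder clip, 29x32x33 mm, a bystander; origin in the centre of its underside
- glass_frame: Four fixed upright steel posts, 10 mm in diameter, tops 134 mm above the desk, that carry a clear glass plate, 190 (x) x 130 (y) x 6 mm with a thin metal rim, over the table. Clamps hold the plate at a height that differs from time to time and is not reported: its underside is 105 to 125 mm above the desk, to be seen or felt. Origin and axes as the stand's
Not all that is in view belongs to the job. Of the things that look like the crank, take the one that is nearest to the robot's base at the start.

How it is judged:
By the outcome, as a careful person would: the job done as asked, in the order asked, and still so for the second after the job is handed in, with the robot touching nothing.
It also fails if it takes over 72 s, if anything falls off the work surface, if the arm or the gripper's body presses on something with over 40 N, if the wrist force passes 120 N, or if a joint passes its speed limit or range.

### The arm

A 7-joint arm with a two-finger parallel gripper is mounted at the origin on a cart in front of the work surface, level with it; the furniture and walls round the work are solid. World frame = base frame: x ahead of the robot, y to its left, z up, the work surface at z = 0. Lengths are in m, angles in degrees, forces in N, time in s.
With the tool pointing down it reaches from about 0.425 to 0.875 m from the base axis. Payload 4.7 kg.
Tool frame: the origin (TCP) lies between the finger pads; the fingertips stand 8 mm ahead of it and the grasp point (between the pads) lies 11 mm behind it; z points along the fingers, y is the line along which they close (so a half turn about z gives the same grasp; the last joint's range is limited). The gripper opens to 87 mm and grips with 3 to 60 N. Pads are 19 mm wide; open, the fingers measure 117 mm over their backs; the gripper's body (75 mm by 190 mm) begins 51 mm behind the grasp point.
Start: joints at [67.787, 18.392, -4.016, 83.108, 1.295, 78.541, -3.26], TCP at [0.254, -0.598, 0.231] pointing down, gripper open.
Joint ranges: [-163.93, 163.93], [-17.29, 119.83], [-79.2, 71.16], [3.27, 140.29], [-89.18, 269.18], [5.43, 117.66], [-154.24, 154.24]. Speed limits (degrees/s): [147.25, 147.25, 180, 180, 180, 180, 180].

### API

Orientations are given as [roll, pitch, yaw] about the fixed x, y, z axes, in that order (R = Rz(yaw) Ry(pitch) Rx(roll)).
In Python, from cell import env, viewer gives the robot as it stands. The module is installed in compiled form; this text tells all that it offers.
- The arm moves only by the tool arm_command, never from a script. Its argument "series" is a list of rows, each a list of 2 entries, a list of its own where there are three numbers: the shift along the tool's x, y, z in mm, then the turn about the tool's z in rad. A call has exactly 5 rows; each row is the pose to reach, as a shift and turn from the pose commanded when the call began, along the tool's axes at that moment; what a row does not reach only later rows make up. A row lasts 1/10 s, in which the tool goes at most 50 mm and 8.59 degrees, less where a joint would pass 70% of its speed; a pose out of reach is approached as far as the arm can. A call with a gripper value outside its range is refused whole. "grip" is the gripper command: -1 is fully open, 1 is shut, values between are in proportion, set as the call begins (left out, the last holds). The fingers move at their own pace and stop on an object; "grip_force" is the grip in N (left out, the last holds). Time passes only in rows, so rows that repeat a pose let the fingers close, or fill a call up. It gives the time, the measured TCP pose, the force, the opening and the grip force at its end, in the units of the state.
- env.get_obs(): the state, without advancing time (a new reading comes with each control period).
- viewer.read_camera(name): name is "scene" or "side" or "wrist"; returns (picture, depth): 384x512x3 uint8, blue, green, red; 384x512 float32, m along the optical axis (not along the pixel's ray), 0 where there is no reading.
- viewer.calibration(name): a dict with "K" (3x3 intrinsics, pixels), "T" (4x4, takes a point from camera to world coordinates); the wrist camera has in their place "hand_eye" (4x4, takes a point from camera to tool coordinates, whose origin is the TCP and whose axes are the flange's). Camera axes: x right, y up, looking along -z (the intrinsics and any distortion apply to the point x, -y, -z); pixel columns grow to the right and rows downward; lengths in m; the calibration is good to about 2 mm. A picture is of the moment at which its call begins: read the wrist's pose just before it. calibration takes no time and is no camera call.
- env.sign_off(): hands the job in; it is judged then, once.
The state is a dict: "time_s": time; "qpos": joint angles; "joint_velocities": joint speeds; "effort": joint torques, N m; "tool_pos": TCP position; "tool_rot": TCP orientation; "force": force on the tool from outside, world axes, zero at the start; "wrist_torque": the same for the moment, N m; "grip_width": finger opening in m; "grasp_force": force on a finger pad.
Only numpy, scipy, OpenCV 4.12 (cv2) and the standard library are available. Lean on these libraries where they do the work, as an engineer would, in place of code of your own. Each camera call takes 0.05 s, during which the arm holds its last target. There are 200 camera calls.

## Working session

There is one attempt and no reset: what is moved stays moved. The work goes in short steps, Python scripts to look and compute and a tool call to move; the robot and the scene stay as the last step left them, time stands still between calls to the robot, and variables do not carry over. Pictures are saved under pics/ and viewed, at most 10 in all, crops included, and the job is handed in when it is done.

Besides the shell and the picture viewer there is one more tool, called after "Emit:" as name(argument=value, ...) on one line, values as JSON. arm_command: Moves the arm, as the interface text tells. Its arguments: {"type":"object","properties":{"series":{"type":"array"},"grip":{"type":"number"},"grip_force":{"type":"number"}},"required":["series"]}

```bash
mkdir -p pics; python3 - <<'E'
from cell import env, viewer
import cv2,numpy as np
o=env.get_obs();print({k:np.round(v,3).tolist() if not isinstance(v,str) else v for k,v in o.items()})
for n in("scene","side"):
    p,d=viewer.read_camera(n);cv2.imwrite(f"pics/{n}0.png",p);np.save(f"pics/{n}0.npy",d)
    c=viewer.calibration(n);print(n,{k:np.round(v,4).tolist() for k,v in c.items()})
print(viewer.calibration("wrist"))
E
```

```text
{'time_s': 0.0, 'qpos': [67.786, 18.438, -4.015, 83.176, 1.296, 78.541, -3.263], 'joint_velocities': [0.051, -0.084, 0.048, -0.034, 0.013, -0.031, 0.016], 'effort': [-0.0, -49.128, -0.404, -31.253, -0.064, 0.044, 0.0], 'tool_pos': [0.254, -0.598, 0.229], 'tool_rot': [-179.891, 0.007, 23.021], 'force': [-1.149, 0.697, 0.744], 'wrist_torque': [0.052, 0.038, -0.054], 'grasp_force': 0.0, 'grip_width': 0.087}
scene {'K': [[440.6658, 0.0, 258.6647], [0.0, 440.6658, 192.0364], [0.0, 0.0, 1.0]], 'T': [[-0.8052, 0.3104, -0.5053, -0.071], [-0.5925, -0.3848, 0.7077, 0.7262], [0.0252, 0.8692, 0.4938, 0.6964], [0.0, 0.0, 0.0, 1.0]]}
side {'K': [[356.9891, 0.0, 268.7851], [0.0, 356.9891, 201.6769], [0.0, 0.0, 1.0]], 'T': [[-0.9637, 0.1197, -0.2387, 0.2708], [-0.266, -0.5071, 0.8198, 0.7425], [-0.023, 0.8535, 0.5205, 0.6508], [0.0, 0.0, 0.0, 1.0]]}
{'K': array([[275.44012865,   0.        , 253.15140793],
       [  0.        , 275.44012865, 192.37259539],
       [  0.        ,   0.        ,   1.        ]]), 'hand_eye': array([[ 5.80554543e-04,  9.53920378e-01,  3.00059288e-01,
         8.39078675e-02],
       [ 9.99999823e-01, -5.93626809e-04, -4.75963597e-05,
         3.36570232e-04],
       [ 1.32720100e-04,  3.00059262e-01, -9.53920553e-01,
        -1.54661891e-01],
       [ 0.00000000e+00,  0.00000000e+00,  0.00000000e+00,
         1.00000000e+00]])}
```

View pics/scene0.png

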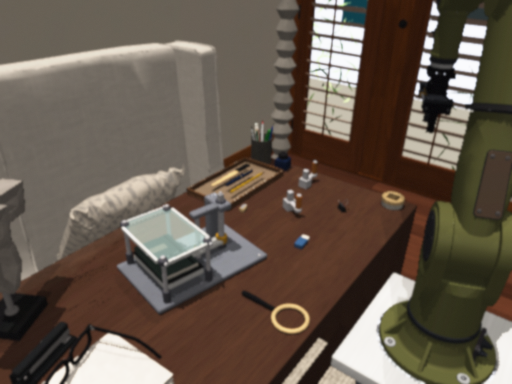

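View pics/side0.png

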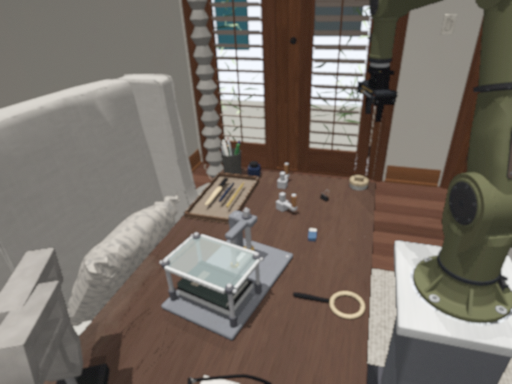

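The scene view shows the stand with its screw near (213,205) and two cranks, at (292,202) and (307,180). In the side view the cranks are at (284,203) and (283,178), and the stand's screw is near (240,218). I'll measure these next.

```bash
cat > h.py <<'E'
from cell import env, viewer
import cv2,numpy as np
from scipy.spatial.transform import Rotation as R
def tool():
    o=env.get_obs();T=np.eye(4);T[:3,:3]=R.from_euler('xyz',o['tool_rot'],degrees=True).as_matrix();T[:3,3]=o['tool_pos'];return T
def camT(n):
    c=viewer.calibration(n);return (c['K'],c['T']) if n!='wrist' else (c['K'],tool()@c['hand_eye'])
def cloud(K,T,d):
    v,u=np.indices(d.shape);P=np.stack([(u-K[0,2])/K[0,0]*d,-(v-K[1,2])/K[1,1]*d,-d,np.ones_like(d)],-1)@T.T
    P=P[...,:3];P[d<=0]=np.nan;return P
def proj(K,T,p):
    q=np.linalg.inv(T)@np.r_[p,1];return K[0,2]+K[0,0]*q[0]/-q[2],K[1,2]+K[1,1]*q[1]/q[2]
def ray(K,T,u,v,z):
    r=T[:3,:3]@np.array([(u-K[0,2])/K[0,0],-(v-K[1,2])/K[1,1],-1]);o=T[:3,3];return o+r*(z-o[2])/r[2]
E
python3 - <<'E'
from h import *
for n,pts in(("scene",[(292,202),(307,180),(213,205),(302,241),(342,206),(243,207),(220,240),(205,270),(165,298),(120,266),(265,255)]),("side",[(284,203),(283,178),(240,216),(312,234),(325,196),(232,326),(168,307),(293,255)])):
    K,T=camT(n);P=cloud(K,T,np.load(f"pics/{n}0.npy"))
    for u,v in pts:print(n,u,v,P[v,u].round(3))
    m=(P[...,2]>.008)&(P[...,2]<.3)
    lab=cv2.connectedComponentsWithStats(m.astype(np.uint8))
    for i in range(1,lab[0]):
        s=lab[2][i]
        if 15<s[4]<8000:
            q=P[lab[1]==i];print(n,s,q.mean(0).round(3),q.min(0).round(3),q.max(0).round(3))
E
```

```text
scene 292 202 [ 0.502 -0.248  0.026]
scene 307 180 [ 0.538 -0.394  0.028]
scene 213 205 [0.54  0.057 0.146]
scene 302 241 [ 0.385 -0.115  0.012]
scene 342 206 [ 0.379 -0.333  0.019]
scene 243 207 [ 0.613 -0.154  0.011]
scene 220 240 [0.528 0.048 0.044]
scene 205 270 [0.478 0.158 0.045]
scene 165 298 [0.496 0.265 0.03 ]
scene 120 266 [0.672 0.246 0.016]
scene 265 255 [ 0.428 -0.009  0.01 ]
scene [461  36  23  10 155] [ 0.444 -1.886  0.274] [ 0.389 -1.944  0.248] [ 0.507 -1.842  0.298]
scene [458  53  22   9 132] [ 0.44  -1.883  0.188] [ 0.385 -1.939  0.162] [ 0.497 -1.85   0.209]
scene [454  70  23   8 112] [ 0.434 -1.88   0.102] [ 0.377 -1.933  0.076] [ 0.495 -1.848  0.121]
scene [448  85  26   8  74] [ 0.435 -1.867  0.022] [ 0.372 -1.892  0.008] [ 0.506 -1.842  0.035]
scene [421 107  30  27 299] [ 0.236 -0.553  0.262] [ 0.187 -0.644  0.22 ] [ 0.284 -0.503  0.3  ]
scene [298 161  20  27 246] [ 0.544 -0.412  0.036] [ 0.531 -0.455  0.008] [ 0.563 -0.38   0.073]
scene [210 164  40  23 152] [ 0.757 -0.277  0.025] [ 0.748 -0.366  0.018] [ 0.77  -0.171  0.031]
scene [225 170  28  17 109] [
[... 1643 characters left out ...]
] [ 0.715 -0.335  0.009] [ 0.728 -0.203  0.038]
side [226 182  19  26  64] [ 0.686 -0.259  0.028] [ 0.682 -0.379  0.008] [ 0.707 -0.177  0.031]
side [  80  191  100   95 4045] [0.859 0.096 0.059] [ 0.814 -0.132  0.008] [0.967 0.239 0.094]
side [276 192  21  19 242] [ 0.496 -0.235  0.038] [ 0.461 -0.264  0.008] [ 0.534 -0.214  0.074]
side [320 192   9   8  35] [ 0.386 -0.34   0.015] [ 0.371 -0.353  0.008] [ 0.4   -0.329  0.035]
side [308 228   8  12  87] [ 0.39  -0.115  0.013] [ 0.377 -0.144  0.008] [ 0.403 -0.092  0.016]
side [293 291  72  27 379] [0.299 0.132 0.01 ] [0.227 0.092 0.008] [0.395 0.17  0.016]
side [187 374  84  10 474] [0.457 0.409 0.064] [0.382 0.383 0.035] [0.515 0.442 0.083]
```

Emit:
arm_command(series=[[[40,-27,0],0],[[80,-54,0],0],[[120,-81,0],0],[[160,-108,0],0],[[200,-135,0],0]], grip=-1)

```text
time_s: 0.6
tool_pos: [0.386, -0.3938, 0.2302]
tool_rot: [-180.0, 0.0, 23.0]
force: [1.0, -0.0, 0.2]
grip_width: 0.0874
grasp_force: 0.0
```

Emit:
arm_command(series=[[[40,-27,0],0],[[80,-54,0],0],[[120,-81,0],0],[[160,-107,0],0],[[160,-107,0],0]])

```text
time_s: 1.1
tool_pos: [0.4948, -0.2263, 0.2306]
tool_rot: [-179.8, -0.2, 23.7]
force: [0.4, 0.0, 0.4]
grip_width: 0.0868
grasp_force: 0.0
```

```bash
python3 - <<'E'
from h import *
o=env.get_obs();print(o['tool_pos'],o['tool_rot'],o['qpos'],o['time_s'])
K,T=camT('wrist');p,d=viewer.read_camera('wrist');cv2.imwrite('pics/w1.png',p);P=cloud(K,T,d);np.save('pics/w1.npy',P)
def clean(m):return P[m]
from scipy.ndimage import median_filter
z=P[...,2];m=(z>.008)&(z<.12)
l=cv2.connectedComponentsWithStats(m.astype(np.uint8))
for i in range(1,l[0]):
    if l[2][i][4]>30:
        k=l[1]==i;q=P[k];print(l[2][i],q.mean(0).round(4),q.max(0).round(4))
        for a,b in((.05,.065),(.066,.08),(.015,.035)):
            s=k&(z>a)&(z<b)
            if s.sum()>5:
                v,u=np.nonzero(s);print('  z',a,b,s.sum(),np.median(P[s],0).round(4),u.mean(),v.mean(),cv2.minAreaRect(P[s][:,:2].astype(np.float32)*1000))
E
```

```text
[ 0.49480861 -0.22625652  0.23055871] [-179.84989462   -0.19325806   23.73973418] [ 42.22044269   6.61165974 -21.84567504  97.68344314   2.27945424
  76.15273167 -46.29796285] 1.1
[    0     0   164   153 16971] [0.5301 0.021  0.0268] [0.6263 0.1175 0.12  ]
  z 0.05 0.065 466 [0.5603 0.0229 0.0567] 64.0107296137339 35.46351931330472 ((553.8723754882812, 26.464988708496094), (29.848236083984375, 60.46149826049805), 81.5228271484375)
  z 0.066 0.08 398 [0.5639 0.0127 0.0731] 56.27386934673367 29.7964824120603 ((555.2217407226562, 23.407564163208008), (22.709659576416016, 54.36362838745117), 77.51235961914062)
  z 0.015 0.035 4164 [0.5187 0.0142 0.0155] 80.43107588856869 66.99951969260327 ((537.8242797851562, 36.92212677001953), (144.31033325195312, 195.73826599121094), 77.50897979736328)
[ 224    0  288  125 4088] [ 0.7004 -0.3522  0.0208] [ 0.7992 -0.1204  0.0472]
  z 0.015 0.035 2919 [ 0.6668 -0.4148  0.0212] 408.3148338472079 59.393627954779035 ((671.6348266601562, -301.91546630859375), (138.75222778320312, 349.6970520019531), 23.804912567138672)
[ 342    0   81   39 1037] [ 0.719  
[... 2162 characters left out ...]
)
  z 0.066 0.08 169 [ 0.5471 -0.4469  0.0708] 435.7100591715976 213.5207100591716 ((546.9568481445312, -447.97100830078125), (15.018431663513184, 16.275468826293945), 73.67135620117188)
  z 0.015 0.035 611 [ 0.55   -0.399   0.0283] 392.63829787234044 188.82815057283142 ((548.9033203125, -418.4627685546875), (68.4981460571289, 29.879833221435547), 85.89265441894531)
[139 193  38  24 549] [ 0.3912 -0.1201  0.0125] [ 0.4034 -0.0946  0.0154]
[284 256  21   9 104] [ 0.3911 -0.3431  0.0142] [ 0.4003 -0.3309  0.0344]
  z 0.015 0.035 37 [ 0.3947 -0.3474  0.0174] 298.4864864864865 262.2972972972973 ((392.1994323730469, -342.7135925292969), (11.673025131225586, 22.62922477722168), 7.3101725578308105)
```

View pics/w1.png

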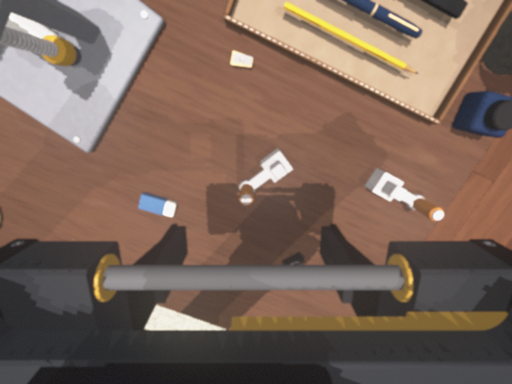

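The crank's boss is at about (275,163) and its handle at (246,197), which puts the crank's yaw near 151°. The decoy is to the right at (400,190). The arm was still settling when the picture was taken, so I'll align, lower and look again.

Emit:
arm_command(series=[[[2,4,16],0.14],[[4,8,32],0.28],[[6,12,48],0.42],[[8,16,64],0.56],[[10,20,80],0.7]])

```text
time_s: 1.65
tool_pos: [0.5067, -0.2512, 0.1495]
tool_rot: [179.9, 0.1, -17.6]
force: [-0.6, -0.1, -1.4]
grip_width: 0.0872
grasp_force: 0.0
```

Emit:
arm_command(series=[[[0,0,0],0.14],[[0,0,0],0.208],[[0,0,0],0.208],[[0,0,0],0.208],[[0,0,0],0.208]])

```text
time_s: 2.15
tool_pos: [0.5075, -0.2499, 0.1506]
tool_rot: [180.0, -0.0, -29.0]
force: [-0.9, 0.7, 0.9]
grip_width: 0.0874
grasp_force: 0.0
```

```bash
cat > look.py <<'E'
import sys
from h import *
o=env.get_obs();print(o['tool_pos'].round(4),o['tool_rot'].round(2),o['joint_velocities'].round(1),o['qpos'].round(0),o['time_s'])
K,T=camT('wrist');p,d=viewer.read_camera('wrist');cv2.imwrite(f'pics/{sys.argv[1]}.png',p);P=cloud(K,T,d);np.save(f'pics/{sys.argv[1]}.npy',P);np.savez(f'pics/{sys.argv[1]}_c.npz',K=K,T=T,tool=tool())
E
python3 look.py w2; python3 - <<'E'
from h import *
P=np.load('pics/w2.npy');z=P[...,2]
m=((z>.008)&(z<.1)&(np.hypot(P[...,0]-.505,P[...,1]+.245)<.1)).astype(np.uint8)
l=cv2.connectedComponentsWithStats(m)
for i in range(1,l[0]):
    if l[2][i][4]>100:
        for a,b in((.055,.062),(.066,.08),(.0255,.031)):
            s=(l[1]==i)&(z>a)&(z<b)
            if s.sum()>5:
                v,u=np.nonzero(s);print('  z',a,b,s.sum(),np.median(P[s],0).round(4),u.mean(),v.mean(),cv2.minAreaRect(P[s][:,:2].astype(np.float32)*1000))
E
```

```text
[ 0.5075 -0.2499  0.1506] [179.98  -0.   -28.99] [-0.1  0.  -0.2 -0.  -0.1  0.  -0.4] [ 38.  12. -17. 101.   4.  68. -98.] 2.15
  z 0.055 0.062 332 [ 0.5134 -0.2506  0.0582] 251.90361445783134 197.8975903614458 ((495.8310241699219, -241.75588989257812), (17.93313980102539, 58.48741149902344), 60.472633361816406)
  z 0.066 0.08 252 [ 0.4723 -0.2285  0.0715] 251.95238095238096 244.13492063492063 ((470.6929931640625, -227.85226440429688), (17.02794075012207, 16.69353675842285), 0.5706328749656677)
  z 0.0255 0.031 822 [ 0.5073 -0.2434  0.0285] 252.08515815085158 192.8941605839416 ((497.2062072753906, -242.09619140625), (29.663652420043945, 69.33255767822266), 60.55470657348633)
```

View pics/w2.png

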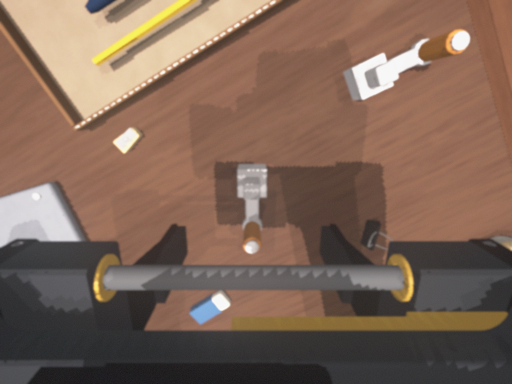

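The closer view shows the crank upright in the image, with the hub at (252,181) and the handle at (251,243), so the tool is aligned. I'll descend and grip the boss.

Emit:
arm_command(series=[[[6,-1,30],0],[[6,-1,60],0],[[6,-1,90],0],[[6,-1,112],0],[[6,-1,112],0]])

```text
time_s: 2.7
tool_pos: [0.5109, -0.2502, 0.0353]
tool_rot: [180.0, 0.4, -29.0]
force: [0.7, 0.5, -0.4]
grip_width: 0.0869
grasp_force: 0.0
```

Emit:
arm_command(series=[[[0,0,0],0],[[0,0,0],0],[[0,0,0],0],[[0,0,0],0],[[0,0,0],0]], grip=1, grip_force=30)

```text
time_s: 3.2
tool_pos: [0.514, -0.2515, 0.0393]
tool_rot: [180.0, -0.1, -29.0]
force: [0.8, 0.3, -0.3]
grip_width: 0.0551
grasp_force: 0.0
```

Emit:
arm_command(series=[[[0,0,0],0],[[0,0,0],0],[[0,0,0],0],[[0,0,0],0],[[0,0,0],0]])

```text
time_s: 3.7
tool_pos: [0.5136, -0.2513, 0.0385]
tool_rot: [180.0, 0.0, -29.0]
force: [-0.0, 0.0, -1.7]
grip_width: 0.0157
grasp_force: 30.0
```

Emit:
arm_command(series=[[[0,0,-20],0],[[0,0,-60],0],[[0,0,-100],0],[[0,0,-150],0],[[0,0,-200],0]])

```text
time_s: 4.2
tool_pos: [0.5128, -0.2509, 0.2395]
tool_rot: [180.0, 0.1, -29.0]
force: [0.7, -0.5, -1.9]
grip_width: 0.0159
grasp_force: 30.0
```

Emit:
arm_command(series=[[[-20,-28,0],-0.04],[[-45,-64,0],-0.08],[[-70,-100,0],-0.13],[[-95,-136,0],-0.17],[[-120,-170,0],-0.21]])

```text
time_s: 4.7
tool_pos: [0.4903, -0.0424, 0.2381]
tool_rot: [180.0, 0.0, -16.9]
force: [0.1, -0.1, -1.8]
grip_width: 0.0156
grasp_force: 30.0
```

Emit:
arm_command(series=[[[-32,-12,0],-0.04],[[-55,-45,0],-0.078],[[-78,-68,0],-0.078],[[-78,-68,0],-0.078],[[-78,-68,0],-0.078]])

```text
time_s: 5.2
tool_pos: [0.4359, 0.0437, 0.2384]
tool_rot: [179.9, -0.0, -12.4]
force: [0.3, -1.3, -1.1]
grip_width: 0.0157
grasp_force: 30.0
```

```bash
python3 look.py w3; python3 - <<'E'
from h import *
P=np.load('pics/w3.npy');z=P[...,2]
for a,b in((.145,.151),(.1515,.156),(.16,.171),(.1,.12),(.12,.13),(.13,.14),(.012,.016)):
    s=((z>a)&(z<b)).astype(np.uint8);l=cv2.connectedComponentsWithStats(s)
    for i in range(1,l[0]):
        if l[2][i][4]>25:
            k=l[1]==i;v,u=np.nonzero(k);print(a,b,l[2][i].tolist(),P[k].mean(0).round(4),cv2.minAreaRect(P[k][:,:2].astype(np.float32)*1000))
E
```

```text
[0.4359 0.0437 0.2384] [ 1.7993e+02 -2.0000e-02 -1.2400e+01] [ 1.1  1.2  1.9 -0.7  0.6 -0.1  0.1] [  25.   -8.  -31.  110.   -4.   77. -107.] 5.2
0.145 0.151 [137, 22, 122, 92, 4709] [0.5516 0.0525 0.1474] ((556.1631469726562, 65.04013061523438), (100.28221893310547, 68.81787872314453), 76.90253448486328)
0.1515 0.156 [222, 67, 31, 34, 525] [0.5366 0.0348 0.1535] ((537.4202880859375, 35.08708190917969), (24.472917556762695, 25.093505859375), 77.4976577758789)
0.16 0.171 [228, 74, 17, 18, 169] [0.537  0.0345 0.1685] ((537.2373657226562, 34.99665832519531), (12.07654094696045, 12.184942245483398), 77.79792022705078)
0.12 0.13 [0, 0, 154, 193, 26189] [0.5614 0.1846 0.1251] ((555.1105346679688, 189.52761840820312), (136.07150268554688, 169.16995239257812), 77.18937683105469)
0.13 0.14 [18, 173, 14, 11, 111] [0.5003 0.2571 0.1337] ((500.044189453125, 257.97259521484375), (9.402542114257812, 10.48801040649414), 21.80533790588379)
0.13 0.14 [132, 172, 12, 12, 98] [0.4766 0.1501 0.1339] ((476.4866638183594, 150.73440551757812), (9.822000503540039, 9.51798152923584), 2.219717025756836)
0.012 0.016 [137, 4, 164, 164, 16248] [0.5439 0.051  0.0145] ((543.2457275390625, 62.69415283203125), (196.12057495117188, 198.49896240234375), 77.48323059082031)
0.012 0.016 [354, 164, 37, 24, 427] [ 0.39   -0.118   0.0129] ((390.3916931152344, -119.75563049316406), (23.130887985229492, 49.490394592285156), 6.862830638885498)
0.012 0.016 [0, 179, 35, 60, 198] [0.4484 0.3941 0.0145] ((449.77587890625, 393.6352233886719), (96.47020721435547, 10.89495849609375), 0.7028782963752747)
0.012 0.016 [202, 208, 13, 33, 154] [0.3658 0.1292 0.0131] ((366.4893493652344, 129.4525604248047), (10.335363388061523, 54.15262985229492), 88.25563049316406)
```

View pics/w3.png

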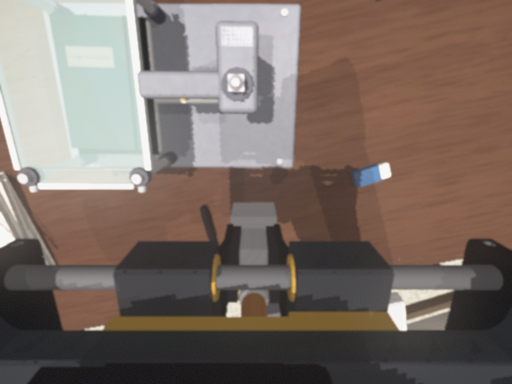

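The screw's square end is at (236,84), measured at (0.537, 0.035) with the stand's yaw at -12.5°. Before fitting, I'll check where the hub sits in the grip and how high the glass is.

```bash
python3 - <<'E'
from h import *
P=np.load('pics/w3.npy');c=np.load('pics/w3_c.npz');Q=(P-c['tool'][:3,3])@c['tool'][:3,:3]*1000
for a,b in((6,14),(14,36),(-25,-15)):
    s=(Q[...,2]>a)&(Q[...,2]<b)&(abs(Q[...,1])<25)&(abs(Q[...,0])<80)
    if s.any():print(a,b,s.sum(),np.percentile(Q[s],[0,2,50,98,100],axis=0).round(1).tolist())
g=P[10:160,10:120,2];print(np.percentile(g,[2,10,30,50,70,90,98]).round(4), P[150:190,40:120,2].max(0)[::8].round(4))
print(proj(c['K'],c['T'],[.5372,.0350,.174]))
d=np.array([.5372,.0350])-c['tool'][:2,3];x,y=c['tool'][:2,0],c['tool'][:2,1];print('screw in tool',d@x,d@y)
E
python3 -c "
from cell import env
o=env.get_obs();print(o['tool_pos'],o['tool_rot'])"
```

```text
6 14 841 [[-52.8, -17.2, 6.0], [-49.2, -14.8, 6.3], [10.7, -1.1, 10.0], [15.6, 13.0, 13.5], [15.8, 14.8, 14.0]]
14 36 498 [[-49.2, -15.8, 14.0], [-44.2, -15.2, 14.3], [15.2, -0.5, 24.0], [15.7, 13.4, 35.8], [15.9, 14.1, 35.9]]
-25 -15 923 [[-40.6, -19.2, -25.0], [-1.1, -17.6, -24.4], [7.6, -0.6, -19.6], [11.9, 15.9, -15.2], [12.3, 17.5, -15.0]]
[nan nan nan nan nan nan nan] [0.1274 0.1274    nan 0.1276    nan 0.1279 0.1273 0.1278 0.1275 0.1283]
(np.float64(235.56408907590065), np.float64(81.88272863748759))
screw in tool 0.10021407823439196 -0.014280573015432275
[0.43627205 0.04276817 0.23833462] [ 1.79946265e+02 -9.47580095e-03 -1.25113157e+01]
```

Emit:
arm_command(series=[[[30,-4,0],0],[[60,-9,0],0],[[90,-13,0],0],[[100,-14,0],0],[[100,-14,0],0]])

```text
time_s: 5.75
tool_pos: [0.5378, 0.0338, 0.2373]
tool_rot: [-180.0, 0.1, -12.6]
force: [-0.2, 0.8, -2.6]
grip_width: 0.016
grasp_force: 30.0
```

Emit:
arm_command(series=[[[0,0,8],0],[[0,0,16],0],[[0,0,16],0],[[0,0,16],0],[[0,0,16],0]])

```text
time_s: 6.25
tool_pos: [0.5369, 0.0354, 0.2229]
tool_rot: [180.0, -0.0, -12.5]
force: [-0.1, -0.2, -1.9]
grip_width: 0.0162
grasp_force: 30.0
```

```bash
python3 look.py w4; python3 - <<'E'
from h import *
T=tool();d=np.array([.5372,.0350])-T[:2,3];print('screw in tool',d@T[:2,0],d@T[:2,1])
E
```

```text
[0.5369 0.0354 0.2229] [ 1.7998e+02 -4.0000e-02 -1.2490e+01] [ 0.   0.2  0.  -0.4  0.  -0.1 -0. ] [  24.    7.  -33.   99.    4.   75. -112.] 6.25
screw in tool 0.00029180262989992906 0.0004177176597336332
```

Emit:
arm_command(series=[[[0,1,4],0],[[0,1,8],0],[[0,1,12],0],[[0,1,16],0],[[0,1,18],0]])

```text
time_s: 6.8
tool_pos: [0.5365, 0.0344, 0.2038]
tool_rot: [180.0, 0.1, -12.5]
force: [-1.3, -0.3, -1.9]
grip_width: 0.0159
grasp_force: 30.0
```

Emit:
arm_command(series=[[[0,0,3],0],[[0,0,6],0],[[0,0,9],0],[[0,0,12],0],[[0,0,12],0]])

```text
time_s: 7.3
tool_pos: [0.5365, 0.0344, 0.192]
tool_rot: [180.0, 0.1, -12.5]
force: [-0.6, -0.4, -1.8]
grip_width: 0.0156
grasp_force: 30.0
```

Emit:
arm_command(series=[[[0,0,1],0],[[0,0,1],0],[[0,0,1],0],[[0,0,1],0],[[0,0,1],0]], grip=-1)

```text
time_s: 7.8
tool_pos: [0.5369, 0.0344, 0.1917]
tool_rot: [180.0, -0.0, -12.5]
force: [-0.4, -0.3, -0.6]
grip_width: 0.0477
grasp_force: 0.0
```

Emit:
arm_command(series=[[[0,0,0],0],[[0,0,0],0],[[0,0,-1],0],[[0,0,-2],0],[[0,0,-3],0]])

```text
time_s: 8.3
tool_pos: [0.5368, 0.0344, 0.1946]
tool_rot: [180.0, -0.0, -12.5]
force: [-0.6, 0.3, 0.5]
grip_width: 0.0844
grasp_force: 0.0
```

Emit:
arm_command(series=[[[-15,0,0],0],[[-30,0,0],0],[[-45,0,0],0],[[-50,0,0],0],[[-50,0,0],0]])

```text
time_s: 8.8
tool_pos: [0.4879, 0.0453, 0.1948]
tool_rot: [180.0, -0.1, -12.5]
force: [0.1, 0.4, -0.5]
grip_width: 0.0868
grasp_force: 0.0
```

```bash
python3 look.py w5; python3 - <<'E'
from h import *
P=np.load('pics/w5.npy');z=P[...,2]
m=np.hypot(P[...,0]-.5372,P[...,1]-.035)<.07
for a,b in((.172,.1765),(.178,.185),(.206,.2145),(.218,.232)):
    s=m&(z>a)&(z<b)
    if s.sum()>5:print(a,b,s.sum(),np.median(P[s],0).round(4),cv2.minAreaRect(P[s][:,:2].astype(np.float32)*1000))
p,d=viewer.read_camera('side');cv2.imwrite('pics/s5.png',cv2.resize(p[140:300,140:340],None,fx=3,fy=3))
E
```

```text
[0.4879 0.0453 0.1948] [ 1.7997e+02 -5.0000e-02 -1.2480e+01] [ 0.   1.3  0.5 -1.1  0.7 -0.5 -0.2] [  25.    2.  -33.  107.    1.   72. -111.] 8.8
0.172 0.1765 59 [0.5509 0.0349 0.1733] ((521.030029296875, 35.97642517089844), (29.50921630859375, 64.81299591064453), 81.10638427734375)
0.178 0.185 2253 [0.5297 0.0383 0.1814] ((518.318359375, 38.57262420654297), (29.996889114379883, 69.26262664794922), 77.43012237548828)
0.206 0.2145 1665 [0.5319 0.0359 0.2112] ((496.5429992675781, 43.77069854736328), (79.66130065917969, 80.36761474609375), 32.28175735473633)
0.218 0.232 1146 [0.4947 0.0432 0.2237] ((494.9825744628906, 43.855735778808594), (114.09141540527344, 11.30881118774414), 77.66597747802734)
```

View pics/w5.png

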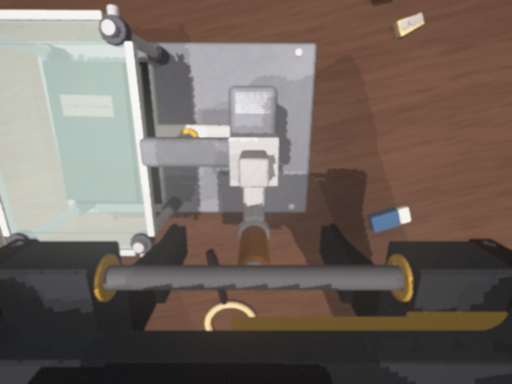

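The crank is seated: the hub top is at 181.4 mm against 181 expected. In the picture the handle stands between the open fingers at (254,245). I'll grip the handle and wind slowly at first.

Emit:
arm_command(series=[[[0,0,0],0],[[0,0,0],0],[[0,0,0],0],[[0,0,0],0],[[0,0,0],0]], grip=1, grip_force=25)

```text
time_s: 9.4
tool_pos: [0.488, 0.0452, 0.1944]
tool_rot: [180.0, 0.0, -12.5]
force: [0.6, -0.6, 0.5]
grip_width: 0.0551
grasp_force: 0.0
```

Emit:
arm_command(series=[[[0,0,0],0],[[0,0,0],0],[[0,0,0],0],[[0,0,0],0],[[0,0,0],0]])

```text
time_s: 9.9
tool_pos: [0.4879, 0.0452, 0.1945]
tool_rot: [180.0, 0.0, -12.5]
force: [-0.8, 0.5, 0.6]
grip_width: 0.0174
grasp_force: 25.0
```

Emit:
arm_command(series=[[[0.6,-7.8,0],0],[[2.5,-15.5,0],0],[[5.4,-22.7,0],0],[[9.5,-29.4,0],0],[[14.6,-35.4,0],0]])

```text
time_s: 10.4
tool_pos: [0.5076, 0.0759, 0.1942]
tool_rot: [179.7, 0.3, -12.5]
force: [-8.7, -4.1, 5.8]
grip_width: 0.0171
grasp_force: 25.0
```

```bash
cat > st.py <<'E'
from h import *
C=np.array([.5370,.0346])
o=env.get_obs();d=o['tool_pos'][:2]-C;a=np.degrees(np.arctan2(d[1],d[0]))
th=(167.5-a)%360;t=np.array([d[1],-d[0]])/np.hypot(*d)
print('theta',round(th,1),'r',round(np.hypot(*d)*1000,2),'z',o['tool_pos'][2].round(4),'F',o['force'].round(1),'tang',round(o['force'][:2]@t,1),'rad',round(o['force'][:2]@d/np.hypot(*d),1),'tq',o['wrist_torque'].round(2),o['grip_width'].round(4),o['time_s'])
E
python3 st.py; python3 - <<'E'
import numpy as np
P=np.load('pics/w3.npy');z=P[0:165,0:135,2];print(np.isnan(z).sum());h=np.histogram(z[~np.isnan(z)],np.arange(.03,.14,.001));i=h[0]>150;print(list(zip(h[1][:-1][i].round(3),h[0][i])))
E
```

```text
82
[(np.float64(0.123), np.int64(1859)), (np.float64(0.124), np.int64(9158)), (np.float64(0.125), np.int64(8462)), (np.float64(0.126), np.int64(1872)), (np.float64(0.127), np.int64(368))]Traceback (most recent call last):
  File "st.py", line 5, in <module>
    print('theta',round(th,1),'r',round(np.hypot(*d)*1000,2),'z',o['tool_pos'][2].round(4),'F',o['force'].round(1),'tang',round(o['force'][:2]@t,1),'rad',round(o['force'][:2]@d/np.hypot(*d),1),'tq',o['wrist_torque'].round(2),o['grip_width'].round(4),o['time_s'])
                                                                                                                                                                                                                                 ^^^^^^^^^^^^^^^^^^^^^
AttributeError: 'float' object has no attribute 'round'
```

Emit:
arm_command(series=[[[12.7,-9.2,0],0],[[27.6,-14,0],0],[[43.2,-14,0],0],[[58.1,-9.2,0],0],[[70.7,0,0],0]])

```text
time_s: 10.9
tool_pos: [0.5767, 0.066, 0.194]
tool_rot: [-179.8, 0.4, -12.3]
force: [-9.5, 5.5, 4.0]
grip_width: 0.017
grasp_force: 25.0
```

```bash
sed -i "s/o\['grip_width'\].round(4)/o['grip_width']/" st.py; python3 st.py
```

```text
theta 129.1 r 50.65 z 0.194 F [-9.5  5.5  4. ] tang -10.2 rad -4.1 tq [1.25 2.18 0.05] 0.01703777467588994 10.9
```

Emit:
arm_command(series=[[[9.2,12.7,0],0],[[14,27.6,0],0],[[14,43.2,0],0],[[9.2,58.1,0],0],[[0,70.7,0],0]])

```text
time_s: 11.4
tool_pos: [0.5677, -0.0036, 0.1953]
tool_rot: [-179.6, -0.4, -12.3]
force: [8.1, 6.0, -3.1]
grip_width: 0.0172
grasp_force: 25.0
```

Emit:
arm_command(series=[[[-12.7,9.2,0],0],[[-27.6,14,0],0],[[-43.2,14,0],0],[[-58.1,9.2,0],0],[[-70.7,0,0],0]])

```text
time_s: 11.9
tool_pos: [0.4971, 0.0045, 0.1949]
tool_rot: [179.8, -0.4, -12.6]
force: [7.6, -7.0, -4.3]
grip_width: 0.0172
grasp_force: 25.0
```

```bash
python3 st.py
```

```text
theta 310.4 r 49.97 z 0.1949 F [ 7.6 -7.  -4.3] tang -10.2 rad -1.8 tq [-1.61 -1.58  0.04] 0.017188590179152828 11.9
```

Emit:
arm_command(series=[[[-9.2,-12.7,0],0],[[-14,-27.6,0],0],[[-14,-43.2,0],0],[[-9.2,-58.1,0],0],[[0,-70.7,0],0]])

```text
time_s: 12.4
tool_pos: [0.5074, 0.0759, 0.1943]
tool_rot: [179.7, 0.3, -12.5]
force: [-7.7, -6.0, 4.7]
grip_width: 0.0171
grasp_force: 25.0
```

Emit:
arm_command(series=[[[12.7,-9.2,0],0],[[27.6,-14,0],0],[[43.2,-14,0],0],[[58.1,-9.2,0],0],[[70.7,0,0],0]])

```text
time_s: 12.9
tool_pos: [0.5767, 0.0661, 0.194]
tool_rot: [-179.8, 0.4, -12.3]
force: [-8.8, 5.1, 3.6]
grip_width: 0.0173
grasp_force: 25.0
```

```bash
python3 st.py
```

```text
theta 129.1 r 50.66 z 0.194 F [-8.8  5.1  3.6] tang -9.5 rad -3.8 tq [1.23 2.18 0.01] 0.017345718431863756 12.9
```

Emit:
arm_command(series=[[[5.1,6,0],0],[[9.2,12.7,0],0],[[12.2,19.9,0],0],[[14,27.6,0],0],[[14.6,35.4,0],0]])

```text
time_s: 13.4
tool_pos: [0.5864, 0.0307, 0.1948]
tool_rot: [-179.5, -0.0, -12.2]
force: [-0.2, 9.5, -0.2]
grip_width: 0.017
grasp_force: 25.0
```

```bash
python3 st.py
```

```text
theta 172.0 r 49.59 z 0.1948 F [-0.2  9.5 -0.2] tang -9.5 rad -1.0 tq [ 2.33 -0.24 -0.01] 0.01698675597896443 13.4
```

Emit:
arm_command(series=[[[-0.1,3.5,0],0],[[-0.5,7,0],0],[[-1.1,10.4,0],0],[[-1.9,13.8,0],0],[[-3,17.1,0],0]])

```text
time_s: 13.9
tool_pos: [0.5815, 0.0138, 0.1952]
tool_rot: [-179.5, -0.2, -12.3]
force: [5.1, 9.5, -0.8]
grip_width: 0.0173
grasp_force: 25.0
```

```bash
python3 st.py
```

```text
theta 192.6 r 49.09 z 0.1952 F [ 5.1  9.5 -0.8] tang -10.8 rad 0.6 tq [ 1.9  -1.14 -0.02] 0.017283137824414693 13.9
```

Emit:
arm_command(series=[[[-0.6,1.6,0],0],[[-1.3,3.2,0],0],[[-2,4.8,0],0],[[-2.8,6.4,0],0],[[-3.7,7.9,0],0]])

```text
time_s: 14.4
tool_pos: [0.5768, 0.0061, 0.1953]
tool_rot: [-179.5, -0.3, -12.3]
force: [6.3, 6.1, -2.4]
grip_width: 0.0168
grasp_force: 25.0
```

```bash
python3 st.py
```

```text
theta 203.1 r 48.98 z 0.1953 F [ 6.3  6.1 -2.4] tang -8.6 rad 1.5 tq [ 1.59 -1.46  0.06] 0.01683492928697572 14.4
```

Emit:
arm_command(series=[[[-1,1.6,0],0],[[-2,3,0],0],[[-2.9,4.4,0],0],[[-3.9,5.8,0],0],[[-5,7.1,0],0]])

```text
time_s: 14.9
tool_pos: [0.5709, -0.0006, 0.1953]
tool_rot: [-179.6, -0.4, -12.3]
force: [7.3, 5.4, -2.2]
grip_width: 0.0172
grasp_force: 25.0
```

```bash
python3 st.py
```

```text
theta 213.6 r 48.9 z 0.1953 F [ 7.3  5.4 -2.2] tang -9.0 rad 1.2 tq [ 1.29 -1.72  0.04] 0.01716866731828228 14.9
```

Emit:
arm_command(series=[[[-0.6,0.7,0],0],[[-1.1,1.3,0],0],[[-1.7,1.9,0],0],[[-2.3,2.6,0],0],[[-2.9,3.2,0],0]])

```text
time_s: 15.4
tool_pos: [0.5675, -0.0036, 0.1953]
tool_rot: [-179.6, -0.4, -12.3]
force: [7.4, 4.0, -2.8]
grip_width: 0.0172
grasp_force: 25.0
```

```bash
python3 st.py
```

```text
theta 218.9 r 48.9 z 0.1953 F [ 7.4  4.  -2.8] tang -8.2 rad 1.5 tq [ 1.13 -1.82 -0.03] 0.01722988251950027 15.4
```

Emit:
arm_command(series=[[[-0.6,0.6,0],0],[[-1.3,1.2,0],0],[[-1.9,1.8,0],0],[[-2.6,2.4,0],0],[[-3.2,2.9,0],0]])

```text
time_s: 15.9
tool_pos: [0.5643, -0.0059, 0.1955]
tool_rot: [-179.6, -0.5, -12.3]
force: [8.8, 4.1, -4.5]
grip_width: 0.0173
grasp_force: 25.0
```

```bash
python3 st.py
```

```text
theta 223.4 r 48.83 z 0.1955 F [ 8.8  4.1 -4.5] tang -9.6 rad 1.5 tq [ 1.14 -2.14  0.  ] 0.01732811749823085 15.9
```

Emit:
arm_command(series=[[[-0.7,0.5,0],0],[[-1.4,1.1,0],0],[[-2.1,1.6,0],0],[[-2.8,2.1,0],0],[[-3.5,2.7,0],0]])

```text
time_s: 16.4
tool_pos: [0.5607, -0.0081, 0.1956]
tool_rot: [-179.6, -0.6, -12.4]
force: [10.4, 3.7, -3.6]
grip_width: 0.0172
grasp_force: 25.0
```

```bash
python3 st.py
```

```text
theta 228.4 r 48.82 z 0.1956 F [10.4  3.7 -3.6] tang -10.9 rad 1.8 tq [ 0.97 -2.32  0.03] 0.01716997001169229 16.4
```

Emit:
arm_command(series=[[[-0.7,0.5,0],0],[[-1.5,0.9,0],0],[[-2.2,1.4,0],0],[[-2.9,1.9,0],0],[[-3.7,2.3,0],0]])

```text
time_s: 16.9
tool_pos: [0.557, -0.0099, 0.1957]
tool_rot: [-179.6, -0.6, -12.4]
force: [11.4, 3.9, -4.6]
grip_width: 0.017
grasp_force: 25.0
```

```bash
python3 st.py
```

```text
theta 233.3 r 48.78 z 0.1957 F [11.4  3.9 -4.6] tang -12.0 rad 1.1 tq [ 0.84 -2.57 -0.02] 0.017023836890803567 16.9
```

Emit:
arm_command(series=[[[-0.8,0.4,0],0],[[-1.5,0.8,0],0],[[-2.3,1.2,0],0],[[-3.1,1.6,0],0],[[-3.9,2,0],0]])

```text
time_s: 17.4
tool_pos: [0.553, -0.0114, 0.1957]
tool_rot: [-179.7, -0.7, -12.4]
force: [11.5, 2.6, -4.5]
grip_width: 0.0174
grasp_force: 25.0
```

```bash
python3 st.py
```

```text
theta 238.3 r 48.74 z 0.1957 F [11.5  2.6 -4.5] tang -11.7 rad 1.3 tq [ 0.64 -2.75 -0.  ] 0.017445228822684438 17.4
```

Emit:
arm_command(series=[[[-0.9,0.4,0],0],[[-1.9,0.8,0],0],[[-2.8,1.1,0],0],[[-3.8,1.4,0],0],[[-4.9,1.8,0],0]])

```text
time_s: 17.9
tool_pos: [0.5482, -0.0128, 0.1958]
tool_rot: [-179.7, -0.7, -12.4]
force: [12.2, 2.6, -5.4]
grip_width: 0.0171
grasp_force: 25.0
```

```bash
python3 st.py
```

```text
theta 244.2 r 48.73 z 0.1958 F [12.2  2.6 -5.4] tang -12.5 rad 0.3 tq [ 0.34 -2.97 -0.05] 0.017093738383614557 17.9
```

Emit:
arm_command(series=[[[1,-0.4,0],0],[[2,-0.9,0],0],[[3,-1.3,0],0],[[4,-1.7,0],0],[[4,-1.7,0],0]])

```text
time_s: 18.4
tool_pos: [0.55, -0.0127, 0.1952]
tool_rot: [-179.8, -0.4, -12.4]
force: [6.1, 0.5, -1.8]
grip_width: 0.0171
grasp_force: 25.0
```

Emit:
arm_command(series=[[[0,0,0],0],[[0,0,0],0],[[0,0,0],0],[[0,0,0],0],[[0,0,0],0]], grip=0.1)

```text
time_s: 18.9
tool_pos: [0.5465, -0.0141, 0.1944]
tool_rot: [180.0, 0.0, -12.5]
force: [0.0, -0.4, -0.6]
grip_width: 0.0384
grasp_force: 0.0
```

```bash
python3 st.py
```

```text
theta 246.5 r 49.67 z 0.1944 F [ 0.  -0.4 -0.6] tang 0.1 rad 0.4 tq [ 0.05  0.03 -0.05] 0.038435383950493986 18.9
```

Emit:
arm_command(series=[[[0,0,-5],0],[[0,0,-20],0],[[0,0,-40],0],[[0,0,-70],0],[[0,0,-100],0]])

```text
time_s: 19.4
tool_pos: [0.5465, -0.0141, 0.2968]
tool_rot: [180.0, -0.0, -12.5]
force: [-0.4, 0.1, 0.5]
grip_width: 0.0389
grasp_force: 0.0
```

Emit:
arm_command(series=[[[-20,0,0],0],[[-45,0,0],0],[[-70,0,0],0],[[-80,0,0],0],[[-80,0,0],0]])

```text
time_s: 19.9
tool_pos: [0.4683, 0.0034, 0.2959]
tool_rot: [179.9, -0.2, -12.5]
force: [0.4, -0.0, -0.1]
grip_width: 0.0388
grasp_force: 0.0
```

```bash
python3 look.py w6; python3 - <<'E'
from h import *
P=np.load('pics/w6.npy');z=P[...,2]
m=np.hypot(P[...,0]-.5372,P[...,1]-.035)<.07
for a,b in((.178,.185),(.208,.2145),(.218,.232)):
    s=m&(z>a)&(z<b)
    if s.sum()>5:print(a,b,s.sum(),np.median(P[s],0).round(4))
p,d=viewer.read_camera('side');a=cv2.resize(p[200:340,140:310],None,fx=3,fy=3)
w=cv2.imread('pics/w6.png')[:300];w=cv2.resize(w,(717,420))[:, :280] if 0 else w
cv2.imwrite('pics/s6.png',a)
E
```

```text
[0.4683 0.0034 0.2959] [ 1.7993e+02 -1.5000e-01 -1.2480e+01] [-0.   2.6  0.4 -1.3  1.  -1.3 -0.5] [  32.   -5.  -33.  101.   -3.   83. -103.] 19.9
0.178 0.185 1016 [0.5442 0.0221 0.1815]
0.208 0.2145 346 [0.5369 0.0342 0.2114]
0.218 0.232 403 [ 0.5529 -0.0126  0.225 ]
```

View pics/s6.png

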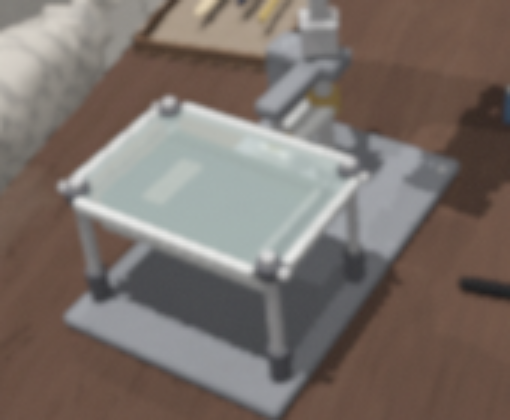

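View pics/w6.png

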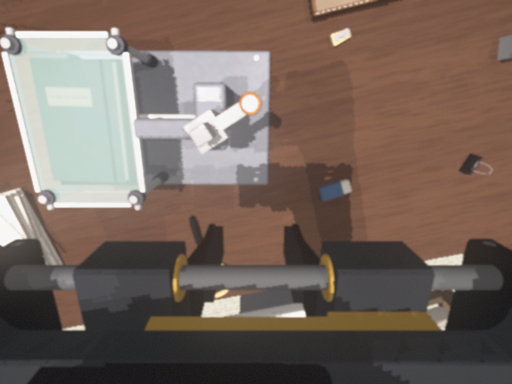

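The wrist view shows the crank fully seated on the screw at (207,132) with the handle at (250,103). The side view shows the notebook flat up under the glass, and nothing else has moved. The wrist torque rise fits about 2 mm of give, so I'm handing in.

```bash
python3 -c "
from cell import env
print(env.sign_off())"
```

```text
the job is handed in; nothing more can be done
None
```

I fitted the crank on the screw and wound it until the notebook was nipped flat against the glass. The pad gives by about 2 mm, estimated from the crank's resistance and the winding angle rather than measured directly. The crank is left seated, the arm is clear, and the job was handed in at about 20 s of robot time; the judge's result was not reported.

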